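Shift the pot carrier under the magnifier of the sorting tray

ROBOT

A 7-joint arm with a two-finger parallel gripper is mounted at the origin on a cart in front of the work surface, level with it; the furniture and walls round the work are solid. World frame = base frame: x ahead of the robot, y to its left, z up, the work surface at z = 0. Lengths are in mm, angles in rad, forces in N, time in s.
With the tool pointing down it reaches from about 400 to 875 mm from the base axis. Payload 4.4 kg.
Tool frame: the origin (TCP) lies midway between the tips of the shut fingers; the grasp point (between the pads) lies 19 mm behind it; z points along the fingers, y is the line along which they close (so a half turn about z gives the same grasp; the last joint's range is limited). The gripper opens to 85 mm and grips with 20 to 120 N. Pads are 22 mm wide; open, the fingers measure 114 mm over their backs; the gripper's body (76 mm by 85 mm) begins 54 mm behind the grasp point. The pads swing forward as they close: fully open they stand 13 mm farther back than shut.
Start: joints at [-1.241, 0.628, 0.038, 1.517, -0.027, 0.996, -0.02], TCP at [250.583, 599.771, 231.313] pointing down, gripper open.
Joint ranges: [-3.06, 3.06], [-0.37, 2.12], [-1.25, 1.32], [0.18, 2.47], [-1.1, 4.24], [0.23, 1.98], [-2.94, 2.94]. Speed limits (rad/s): [2.57, 2.57, 3.14, 3.14, 3.14, 3.14, 3.14].

INTERFACE

Orientations are given as [roll, pitch, yaw] about the fixed x, y, z axes, in that order (R = Rz(yaw) Ry(pitch) Rx(roll)).
In Python, from cell import monitor, cams, ctrl gives the robot as it stands.
- The arm moves only by the tool drive_tool, never from a script. Its argument "motion" is a list of rows, each an object with "fingers": the opening, from 0 (shut) to 1 (fully open); "linear": the shift along the tool's x, y, z in m, a list of three; "twist": the turn about the tool's z in rad. In form: [{"fingers": fingers, "linear": [x, y, z], "twist": twist}, ...]. A call has 1 to 5 rows; each row shifts and turns the commanded pose from where the row before left it, along the tool's axes as they then stand; what a row does not reach is not made up. A row lasts 1/12 s, in which the tool goes at most 41.7 mm and 7.16 degrees, less where a joint would pass 70% of its speed; a pose out of reach is approached as far as the arm can. A call with a gripper value outside its range is refused whole. The fingers move at their own pace and stop on an object; the grip force is fixed at half the most. Time passes only in rows, so rows that do not move let the fingers close. It gives the time, the measured TCP pose, the force, the opening and the grip force at its end, in the units of the state.
- monitor.read_state(): the state, without advancing time (a new reading comes with each control period).
- cams.get_image(name): name is "side" or "top"; returns a dict with "color" (480x640x3 uint8, blue, green, red), "K" (3x3 intrinsics, pixels), "k1" (the pictures are not rectified: a ray, as slopes to the right and down, at radius r is drawn at 1 + k1 r^2 times it, then the intrinsics apply), "R" (3x3) and "t" (3): a world point X has camera coordinates R X + t. Camera axes: x right, y down, z forward; pixel columns grow to the right and rows downward; lengths in mm; the calibration is good to about 2 mm. A picture is of the moment at which its call begins. There is no depth.
- ctrl.finish_job(): hands the job in; it is judged then, once.
The state is a dict: "clock": time; "qpos": joint angles; "qd": joint speeds; "tau": joint torques, N m; "eef_pos": TCP position; "tool_rot": TCP orientation; "force": force on the tool from outside, world axes, zero at the start; "torque": the same for the moment, N m; "width": finger opening in mm; "gripper_force": force on a finger pad.
Only numpy, scipy, OpenCV 4.12 (cv2) and the standard library are available. Lean on these libraries where they do the work, as an engineer would, in place of code of your own. Each camera call takes 0.05 s, during which the arm holds its last target. There are 200 camera calls.

TASK

The sorting tray holds three sample carriers and one empty place, the loading corner at the near left. By sliding the carriers along the tray one at a time into the empty place, never lifting them out, bring the carrier with the white pot to the place under the magnifier (far right), and leave the loading corner empty again with every carrier square in a place of its own. Do not knock the things on the shield and around the tray.

Things in the scene. Friction and masses are not known exactly. Their poses are not given: they have to be found in the camera images.
- tray: Sorting tray fixed to the worktop, 200 x 200 mm, four places (2 by 2) without dividers. Origin: centre of its underside, on the worktop; x points to its shielded side (the robot's right when its yaw is -90 degrees, as it about is), y to its far side. Inside 184 x 184 mm; floor 5 mm above the worktop; walls 8 mm thick, 12 mm above the floor, only 5 mm round the near left loading corner.
- shield_edge (a point): Middle of the lower left edge of the clear shield over the tray's right column: 20 mm to +x of the tray's origin, 163 mm above the worktop. The shield (256 mm long, 90 mm wide, top at 171 mm, on two posts at the right) overhangs the tabs of the right column: there the tool must lean to the left, fingers pointing down and to the tray's +x; 30 to 40 degrees clears all.
- view_place (a point): Centre, at floor height, of one of the tray's four places: far right, under the magnifier (a dark ring with a lens in the shield; x 46, y 46 mm from the tray's centre).
- loading_place (a point): Centre, at floor height, of one of the tray's four places: near left, the loading corner with lowered walls (x -46, y -46 mm). Empty at the start.
- near_right_place (a point): Centre, at floor height, of one of the tray's four places: near right (x 46, y -46 mm). At the start it holds the pot carrier or the dark-rock carrier.
- far_left_place (a point): Centre, at floor height, of one of the tray's four places: far left (x -46, y 46 mm). At the start it holds the other of those two.
- carrier_pot: Pot carrier: 88 x 88 x 12 mm loose plate, 0.25 kg; origin: centre of its underside, axes as the tray's. Upright black finger tab, 24 mm along x, 12 mm thick along y, centred 28 mm to -x of the origin, top 62 mm above the underside. Fixed on its other half (18 mm to +x): an open white pot, 52 mm wide and 34 mm high.
- carrier_rock_tan: Tan-rock carrier: 88 x 88 x 12 mm loose plate, 0.25 kg; origin: centre of its underside, axes as the tray's. Upright black finger tab, 24 mm along x, 12 mm thick along y, centred 28 mm to -x of the origin, top 62 mm above the underside. Fixed on its other half (18 mm to +x): a flat-topped light tan rock 53 mm across y, 43 mm along x, 32 mm high. It starts at the place under the magnifier.
- carrier_rock_dark: Dark-rock carrier: 88 x 88 x 12 mm loose plate, 0.25 kg; origin: centre of its underside, axes as the tray's. Upright black finger tab, 24 mm along x, 12 mm thick along y, centred 28 mm to -x of the origin, top 62 mm above the underside. Fixed on its other half (18 mm to +x): a dark grey rounded rock 51 mm across y, 38 mm along x, 31 mm high.
- weight_a: Bystander: brass weight, 32 mm wide, 34 mm high, standing on the shield.
- vial: Bystander: white vial with black cap, 33 mm wide, 70 mm high, standing at the near end of the shield.
- marker: Bystander: black-capped marker pen, 137 mm long, lying behind the tray.
- dish: Bystander: shallow glass dish, 91 mm wide, 14 mm high, left of the tray.

How it is judged (in metres and radians):
On the way, in this order (a step that is already met when the one before it is completed fails the run):
1. the tan-rock carrier has been slid away from the place under the magnifier (horizontal distance between carrier_rock_tan and view_place above 0.07 m), for 0.1 s.
2. the pot carrier is in the place under the magnifier (horizontal distance between carrier_pot and view_place below 0.012 m), for 0.2 s.
At the end, for the whole second after the job is handed in: Pot carrier within 12 mm of the place under the magnifier; the rock carriers within 12 mm of the near right and far left places (either way round), loading corner empty; all flat on the tray floor (3 mm, 0.05 rad), square within 0.12 rad, at rest (horizontal distance between carrier_pot and view_place below 0.012 m and ((horizontal distance between carrier_rock_tan and near_right_place below 0.012 m and horizontal distance between carrier_rock_dark and far_left_place below 0.012 m) or (horizontal distance between carrier_rock_dark and near_right_place below 0.012 m and horizontal distance between carrier_rock_tan and far_left_place below 0.012 m)) and angle between the x axis of each of carrier_pot, carrier_rock_tan, carrier_rock_dark and the x axis of tray, either way round below 0.12 rad and angle between each of carrier_pot, carrier_rock_tan, carrier_rock_dark's own z axis and vertical below 0.05 rad and z of each of carrier_pot, carrier_rock_tan, carrier_rock_dark in the frame of tray below 0.008 m and linear speed of each of carrier_pot, carrier_rock_tan, carrier_rock_dark below 0.02 m/s); the robot touches nothing.
It fails at once if a carrier is lifted more than 12 mm off the tray floor (out of its walls) (z of any of carrier_pot, carrier_rock_tan, carrier_rock_dark in the frame of tray above 0.017 m).
It fails at once if a bystander is moved more than 25 mm (distance of any of weight_a, vial, marker, dish from where it was at the start of the episode above 0.025 m).
It also fails if it takes over 58 s, if anything falls off the work surface, if the arm or the gripper's body presses on something with over 40 N, if the wrist force passes 120 N, or if a joint passes its speed limit or range.

## Working session

There is one attempt and no reset: what is moved stays moved. The work goes in short steps, Python scripts to look and compute and a tool call to move; the robot and the scene stay as the last step left them, time stands still between calls to the robot, and variables do not carry over. Pictures are saved under pics/ and viewed, at most 10 in all, crops included, and the job is handed in when it is done.

Besides the shell and the picture viewer there is one more tool, called as a command line: name --argument value ..., lists and objects as JSON in quotes. drive_tool: Moves the arm, as the interface text tells. Its arguments: {"type":"object","properties":{"motion":{"type":"array"}},"required":["motion"]}

```bash
ls; mkdir -p pics; python3 - <<'E'
from cell import monitor,cams,ctrl
import cv2,numpy as np
s=monitor.read_state();print(s)
for n in("top","side"):
    d=cams.get_image(n);cv2.imwrite(f"pics/{n}0.png",d["color"]);print(n,d["K"],d["k1"],d["R"],d["t"])
E
```

```text
pics
{'clock': 0.0, 'qpos': array([-1.24077804,  0.62934573,  0.03843818,  1.51839389, -0.02699935,
        0.99630058, -0.02000393]), 'qd': array([ 0.00018879,  0.00031541, -0.00027894, -0.00123665,  0.00038782,
       -0.00040854, -0.00050671]), 'tau': array([ 3.24473349e-04, -5.63392246e+01,  1.22679893e+00, -1.93437624e+01,
        1.12134629e-02,  1.06359611e-02,  1.01430152e-05]), 'eef_pos': array([250.3412748 , 599.16347701, 230.38100732]), 'tool_rot': array([-3.13966316e+00,  2.44050432e-05,  2.74577329e+00]), 'force': array([ 0.30430258, -0.10031724, -0.10968971]), 'torque': array([ 0.02352903, -0.01729268,  0.04609468]), 'gripper_force': 0.0, 'width': 85.34480353570106}
top [[508.96694124   0.         323.4540911 ]
 [  0.         508.96694124 232.41159166]
 [  0.           0.           1.        ]] -0.012776348418948605 [[-0.02015442 -0.99932782 -0.03062189]
 [-0.995675    0.02284021 -0.09005342]
 [ 0.0906923   0.02867448 -0.99546606]] [276.01348616 632.71767722 934.16601435]
side [[567.29745672   0.         325.89639508]
 [  0.         567.29745672 238.50698042]
 [  0.           0.           1.        ]] -0.023066558581868558 [[-0.59251559 -0.80555642  0.00203348]
 [-0.70131933  0.51460025 -0.49329279]
 [ 0.39632875 -0.29370979 -0.86986096]] [546.42709184 368.13738314 905.45446369]
```

View both.

View pics/top0.png

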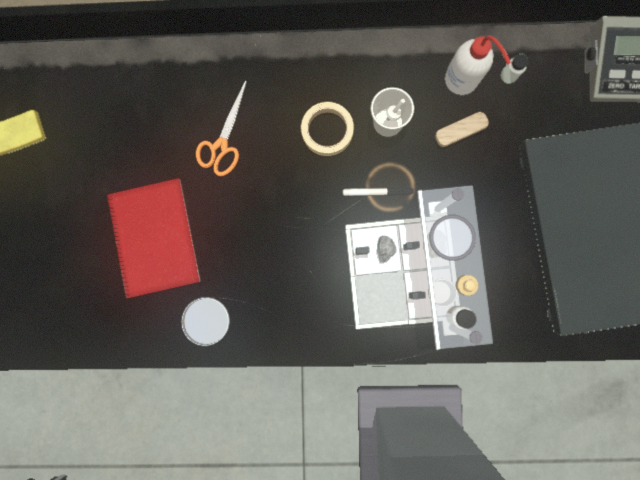

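View pics/side0.png

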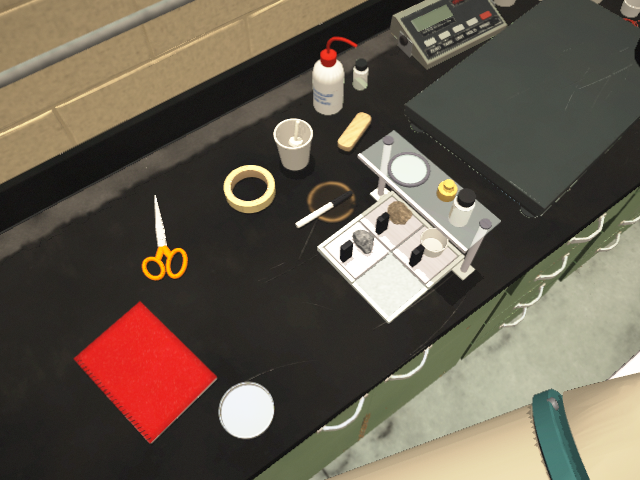

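The top view shows the dark-rock carrier far left at (380,250), the empty corner near left at (380,300), the pot under the shield near right at (441,292), and the tan rock under the magnifier at (452,240). The side view agrees: tray corners at about (318,248), (390,320) and (470,265). Next I'll zoom in for corner picks.

```bash
python3 - <<'E'
import cv2
a=cv2.imread("pics/top0.png")[175:355,335:505];cv2.imwrite("pics/c1.png",cv2.resize(a,None,fx=3.3,fy=3.3,interpolation=cv2.INTER_CUBIC))
a=cv2.imread("pics/side0.png")[125:325,310:505];cv2.imwrite("pics/c2.png",cv2.resize(a,None,fx=3,fy=3,interpolation=cv2.INTER_CUBIC))
E
```

```text
(no output)
```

View pics/c1.png

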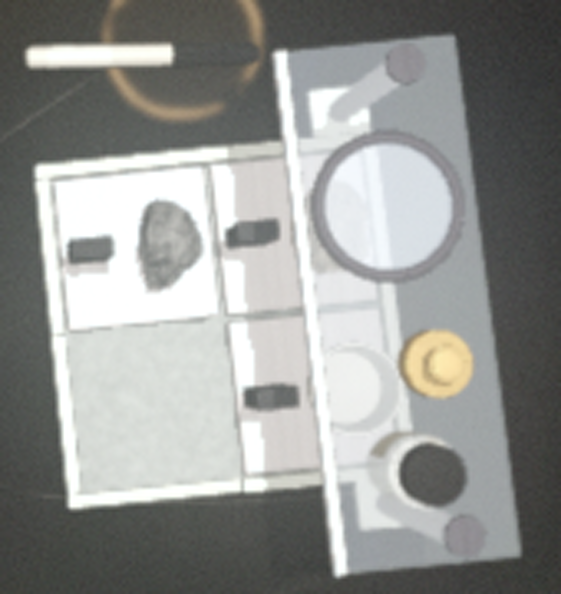

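View pics/c2.png

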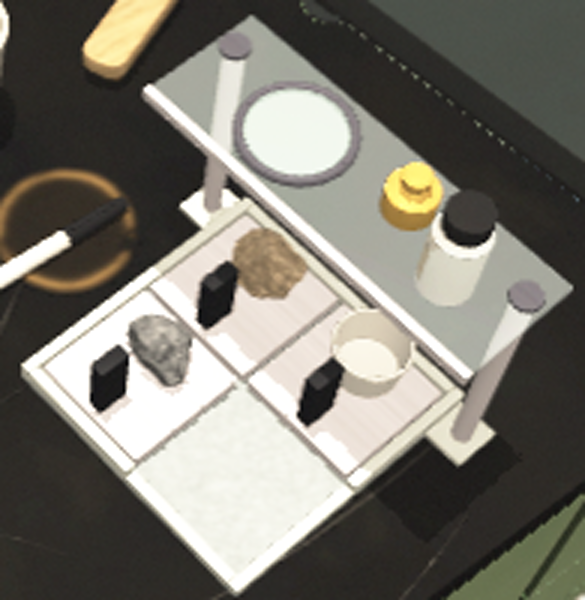

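The top crop puts the tray's outer left corners at (36,165) and (70,508), and the shield's left edge runs (275,52) to (338,576). The side crop puts the corners at (22,370), (237,592), (460,392) and (248,200).

```bash
cat > h.py <<'E'
import numpy as np,json
from scipy.optimize import least_squares
C={}
C["top"]=(508.967,323.454,232.412,-0.012776,np.array([[-0.02015442,-0.99932782,-0.03062189],[-0.995675,0.02284021,-0.09005342],[0.0906923,0.02867448,-0.99546606]]),np.array([276.01348616,632.71767722,934.16601435]))
C["side"]=(567.297,325.896,238.507,-0.0230666,np.array([[-0.59251559,-0.80555642,0.00203348],[-0.70131933,0.51460025,-0.49329279],[0.39632875,-0.29370979,-0.86986096]]),np.array([546.42709184,368.13738314,905.45446369]))
def proj(n,X):
    f,cx,cy,k,R,t=C[n];c=np.atleast_2d(X)@R.T+t;s=c[:,:2]/c[:,2:];s=s*(1+k*(s**2).sum(1,keepdims=True));return s*f+[cx,cy]
def t2w(p,P):
    x,y,a=p;P=np.atleast_2d(P).astype(float);c,s=np.cos(a),np.sin(a)
    return np.c_[x+c*P[:,0]-s*P[:,1],y+s*P[:,0]+c*P[:,1],P[:,2]]
def ray(n,uv,z):
    return least_squares(lambda q:proj(n,[q[0],q[1],z])[0]-uv,[450,0]).x
E
python3 - <<'E'
from h import *
top=lambda u,v:np.array([u/3.3+335,v/3.3+175]);sd=lambda u,v:np.array([u/3+310,v/3+125])
obs=[("top",top(36,165),(-100,100,17)),("top",top(70,508),(-100,-100,10)),("side",sd(22,370),(-100,100,17)),("side",sd(237,592),(-100,-100,10)),("side",sd(460,392),(100,-100,17)),("side",sd(248,200),(100,100,17))]
def f(p):return np.concatenate([proj(n,t2w(p,P))[0]-uv for n,uv,P in obs])
r=least_squares(f,[480,-100,-1.57]);print(r.x);print(f(r.x).reshape(-1,2).round(1))
p=r.x
for n,uv,P in [("top",top(90,250),(-74,46,67)),("top",top(270,397),(18,-46,67)),("top",top(250,232),(18,46,67)),("top",top(275,52),(20,128,171)),("top",top(338,576),(20,-128,171)),("side",sd(113,357),(-74,46,67)),("side",sd(220,272),(18,46,67)),("side",sd(322,372),(18,-46,67))]:
    print(n,P,uv.round(1),proj(n,t2w(p,P))[0].round(1))
for P in [(-46,-46,0),(46,46,0),(-74,46,0),(18,46,0),(20,128,0),(20,-128,0)]:print(P,t2w(p,P).round(0))
print("dish",ray("top",[205,321],7),"cup",ray("top",[392,110],50))
E
```

```text
[560.61645284 112.98834466  -1.49157911]
[[-0.8  0.5]
 [-0.3  0.6]
 [-0.7 -1.6]
 [-0.   0.3]
 [ 1.9  0.6]
 [-0.9 -1.5]]
top (-74, 46, 67) [362.3 250.8] [362.7 250.5]
top (18, -46, 67) [416.8 295.3] [419.  296.1]
top (18, 46, 67) [410.8 245.3] [413.1 245.4]
top (20, 128, 171) [418.3 190.8] [417.8 191.2]
top (20, -128, 171) [437.4 349.5] [436.5 350.1]
side (-74, 46, 67) [347.7 244. ] [346.5 245. ]
side (18, 46, 67) [383.3 215.7] [383.1 216.8]
side (18, -46, 67) [417.3 249. ] [418.3 249.6]
(-46, -46, 0) [[511. 155.   0.]]
(46, 46, 0) [[610.  71.   0.]]
(-74, 46, 0) [[601. 190.   0.]]
(18, 46, 0) [[608.  99.   0.]]
(20, 128, 0) [[690. 103.   0.]]
(20, -128, 0) [[435.  83.   0.]]
dish [473.93937016 495.9322633 ] cup [867.59343208 126.76146706]
```

drive_tool --motion '[{"fingers": 0.6, "linear": [0, 0, 0.0], "twist": 0.122}, {"fingers": 0.6, "linear": [0, 0, 0], "twist": 0.122}, {"fingers": 0.6, "linear": [0, 0, 0], "twist": 0.122}, {"fingers": 0.6, "linear": [0, 0, 0], "twist": 0.122}, {"fingers": 0.6, "linear": [0, 0, 0], "twist": 0.122}]'

```text
clock: 0.52
eef_pos: [250.4, 599.4, 230.8]
tool_rot: [-3.141, 0.001, 2.13]
force: [0.3, 0.5, -0.2]
width: 51.1
gripper_force: 0.0
```

drive_tool --motion '[{"fingers": 0.6, "linear": [0, 0, 0.0], "twist": 0.122}, {"fingers": 0.6, "linear": [0, 0, 0], "twist": 0.122}, {"fingers": 0.6, "linear": [0, 0, 0], "twist": 0.122}, {"fingers": 0.6, "linear": [0, 0, 0], "twist": 0.122}, {"fingers": 0.6, "linear": [0, 0, 0], "twist": 0}]'

```text
clock: 0.93
eef_pos: [250.2, 599.5, 230.7]
tool_rot: [-3.141, 0.001, 1.645]
force: [0.6, -0.3, -0.2]
width: 51.1
gripper_force: 0.0
```

drive_tool --motion '[{"fingers": 0.6, "linear": [-0.033, 0.024, 0], "twist": 0}, {"fingers": 0.6, "linear": [-0.033, 0.024, 0], "twist": 0}, {"fingers": 0.6, "linear": [-0.033, 0.024, 0], "twist": 0}, {"fingers": 0.6, "linear": [-0.033, 0.024, 0], "twist": 0}, {"fingers": 0.6, "linear": [-0.033, 0.024, 0], "twist": 0}]'

```text
clock: 1.35
eef_pos: [383.7, 442.8, 231.2]
tool_rot: [-3.141, 0.0, 1.652]
force: [0.8, 0.1, -0.2]
width: 51.3
gripper_force: 0.0
```

drive_tool --motion '[{"fingers": 0.6, "linear": [-0.033, 0.024, 0], "twist": 0}, {"fingers": 0.6, "linear": [-0.033, 0.024, 0], "twist": 0}, {"fingers": 0.6, "linear": [-0.033, 0.024, 0], "twist": 0}, {"fingers": 0.6, "linear": [-0.033, 0.024, 0], "twist": 0}, {"fingers": 0.6, "linear": [-0.033, 0.024, 0], "twist": 0}]'

```text
clock: 1.77
eef_pos: [516.1, 287.5, 231.2]
tool_rot: [-3.141, -0.0, 1.652]
force: [0.1, 1.0, 1.1]
width: 50.8
gripper_force: 0.0
```

```bash
cat >> h.py <<'E'
P=(560.6,113.0,-1.4916)
def st():
    from cell import monitor
    from scipy.spatial.transform import Rotation as Ro
    s=monitor.read_state();e=s["eef_pos"];c,n=np.cos(P[2]),np.sin(P[2])
    M=np.array([[c,n,0],[-n,c,0],[0,0,1]]);T=M@(e-[P[0],P[1],0]);R=M@Ro.from_euler("xyz",s["tool_rot"]).as_matrix()
    print("t",round(s["clock"],2),"tcp tray",T.round(1),"grasp",(T-19*R[:,2]).round(1),"\n",R.round(3),"\nq",s["qpos"].round(2),"F",s["force"].round(1),"w",round(s["width"],1))
    return T,R
def to(g,T,R,n=1):  # tool shift to bring grasp point to tray point g
    print("need tool mm",(R.T@(np.array(g)-(T-19*R[:,2]))).round(1))
E
python3 -c "
from h import *
T,R=st();to((-74,46,57),T,R)"
```

```text
t 1.77 tcp tray [-177.5  -30.6  231.2] grasp [-177.5  -30.6  250.2] 
 [[-1.    -0.002 -0.   ]
 [-0.002  1.    -0.   ]
 [ 0.    -0.    -1.   ]] 
q [-0.77  0.56  0.34  1.7  -0.22  0.92 -0.26] F [0.1 1.  1.1] w 50.8
need tool mm [-103.6   76.4  193.2]
```

drive_tool --motion '[{"fingers": 0.6, "linear": [-0.033, 0.025, 0], "twist": 0}, {"fingers": 0.6, "linear": [-0.033, 0.025, 0], "twist": 0}, {"fingers": 0.6, "linear": [-0.038, 0.026, 0], "twist": 0}, {"fingers": 0.6, "linear": [0, 0, 0.04], "twist": 0}, {"fingers": 0.6, "linear": [0, 0, 0.04], "twist": 0}]'

```text
clock: 2.18
eef_pos: [600.6, 190.9, 152.7]
tool_rot: [3.134, 0.0, 1.645]
force: [-1.4, 1.5, -0.8]
width: 51.3
gripper_force: 0.0
```

drive_tool --motion '[{"fingers": 0.6, "linear": [0, 0, 0.04], "twist": 0}, {"fingers": 0.6, "linear": [0, 0, 0.04], "twist": 0}, {"fingers": 0.6, "linear": [0, 0, 0.033], "twist": 0}, {"fingers": 0.6, "linear": [0, 0, 0], "twist": 0}]'

```text
clock: 2.52
eef_pos: [590.7, 193.5, 31.3]
tool_rot: [-3.129, 0.002, 1.651]
force: [-2.4, -0.0, 0.3]
width: 51.3
gripper_force: 0.0
```

```bash
python3 -c "
from h import *
T,R=st();to((-74,46,57),T,R)"
```

```text
t 2.52 tcp tray [-77.8  36.4  31.3] grasp [-77.9  36.6  50.3] 
 [[-1.    -0.001  0.002]
 [-0.001  1.    -0.013]
 [-0.002 -0.013 -1.   ]] 
q [-0.5   0.87  0.23  1.73 -0.32  0.6   0.  ] F [-2.4 -0.   0.3] w 51.3
need tool mm [-3.9  9.3 -6.8]
```

drive_tool --motion '[{"fingers": 0.6, "linear": [0, 0, 0], "twist": 0}, {"fingers": 0.6, "linear": [0, 0, 0], "twist": 0}, {"fingers": 0.6, "linear": [0, 0, 0], "twist": 0}]'

```text
clock: 2.77
eef_pos: [598.4, 195.3, 41.1]
tool_rot: [3.137, -0.001, 1.649]
force: [0.5, -0.6, 0.6]
width: 51.0
gripper_force: 0.0
```

```bash
python3 -c "
from h import *
T,R=st();to((-74,46,57),T,R)"
```

```text
t 2.77 tcp tray [-79.1  44.2  41.1] grasp [-79.   44.1  60.1] 
 [[-1.     0.001 -0.001]
 [ 0.001  1.     0.005]
 [ 0.001  0.005 -1.   ]] 
q [-0.5   0.86  0.24  1.72 -0.32  0.6  -0.  ] F [ 0.5 -0.6  0.6] w 51.0
need tool mm [-5.   1.9  3.1]
```

Settled; now I'll correct the offset and grip.

drive_tool --motion '[{"fingers": 0.6, "linear": [-0.005, 0.002, 0.003], "twist": 0}, {"fingers": 0, "linear": [0, 0, 0], "twist": 0}, {"fingers": 0, "linear": [0, 0, 0], "twist": 0}, {"fingers": 0, "linear": [0, 0, 0], "twist": 0}, {"fingers": 0, "linear": [0, 0, 0], "twist": 0}]'

```text
clock: 3.18
eef_pos: [600.1, 190.3, 36.4]
tool_rot: [3.138, -0.001, 1.648]
force: [1.7, 0.2, 4.5]
width: 11.2
gripper_force: 60.2
```

```bash
python3 -c "
from h import *
T,R=st();to((-74,-46,57),T,R)"
```

```text
t 3.18 tcp tray [-73.9  45.5  36.4] grasp [-73.9  45.5  55.4] 
 [[-1.     0.002 -0.001]
 [ 0.002  1.     0.003]
 [ 0.001  0.003 -1.   ]] 
q [-0.49  0.86  0.23  1.72 -0.32  0.59  0.01] F [1.7 0.2 4.5] w 11.2
need tool mm [ -0.1 -91.5  -1.9]
```

drive_tool --motion '[{"fingers": 0, "linear": [0, -0.01, 0], "twist": 0}, {"fingers": 0, "linear": [0, -0.014, 0], "twist": 0}, {"fingers": 0, "linear": [0, -0.014, 0], "twist": 0}, {"fingers": 0, "linear": [0, -0.014, 0], "twist": 0}, {"fingers": 0, "linear": [0, -0.014, 0], "twist": 0}]'

```text
clock: 3.6
eef_pos: [535.1, 185.2, 36.4]
tool_rot: [3.136, -0.001, 1.648]
force: [2.9, 0.6, 2.1]
width: 11.3
gripper_force: 60.1
```

drive_tool --motion '[{"fingers": 0, "linear": [0, -0.012, 0], "twist": 0}, {"fingers": 0, "linear": [0, -0.008, 0], "twist": 0}, {"fingers": 0, "linear": [0, -0.004, 0], "twist": 0}, {"fingers": 0, "linear": [0, -0.001, 0], "twist": 0}, {"fingers": 0, "linear": [0, 0, 0], "twist": 0}]'

```text
clock: 4.02
eef_pos: [509.8, 183.4, 36.3]
tool_rot: [3.138, -0.001, 1.648]
force: [2.6, 0.0, 6.5]
width: 11.1
gripper_force: 60.6
```

```bash
python3 -c "
from h import *
T,R=st();to((-74,-46,57),T,R)"
```

```text
t 4.02 tcp tray [-74.2 -45.1  36.3] grasp [-74.1 -45.2  55.3] 
 [[-1.     0.002 -0.001]
 [ 0.002  1.     0.004]
 [ 0.001  0.004 -1.   ]] 
q [-0.53  0.78  0.2   1.97 -0.35  0.42  0.01] F [2.6 0.  6.5] w 11.1
need tool mm [-0.1 -0.8 -1.7]
```

drive_tool --motion '[{"fingers": 0.5, "linear": [0, 0, 0], "twist": 0}, {"fingers": 0.5, "linear": [0, 0, 0], "twist": 0}, {"fingers": 0.5, "linear": [0, 0, -0.03], "twist": 0}, {"fingers": 0.5, "linear": [0, 0, -0.04], "twist": 0}, {"fingers": 0.5, "linear": [0, 0, -0.041], "twist": 0}]'

```text
clock: 4.43
eef_pos: [505.7, 182.3, 145.9]
tool_rot: [-3.136, 0.002, 1.648]
force: [0.7, 1.1, -0.1]
width: 42.7
gripper_force: 0.0
```

drive_tool --motion '[{"fingers": 0.5, "linear": [0, 0, -0.041], "twist": 0}, {"fingers": 0.5, "linear": [0, 0, -0.041], "twist": 0}, {"fingers": 0.5, "linear": [0, 0, -0.041], "twist": 0}, {"fingers": 0.5, "linear": [0, 0, -0.041], "twist": 0}, {"fingers": 0.5, "linear": [0, 0, -0.041], "twist": 0}]'

```text
clock: 4.85
eef_pos: [506.5, 182.6, 352.8]
tool_rot: [-3.139, 0.0, 1.648]
force: [1.9, -0.1, -0.4]
width: 42.8
gripper_force: 0.0
```

drive_tool --motion '[{"fingers": 0.5, "linear": [-0.038, -0.01, -0.01], "twist": 0}, {"fingers": 0.5, "linear": [-0.038, -0.01, -0.01], "twist": 0}, {"fingers": 0.5, "linear": [-0.038, -0.01, -0.01], "twist": 0}, {"fingers": 0.5, "linear": [-0.038, -0.01, -0.01], "twist": 0}, {"fingers": 0.5, "linear": [-0.038, -0.01, -0.01], "twist": 0}]'

```text
clock: 5.27
eef_pos: [471.0, -11.8, 401.2]
tool_rot: [-3.139, -0.001, 1.648]
force: [1.2, -1.5, -0.1]
width: 42.7
gripper_force: 0.0
```

drive_tool --motion '[{"fingers": 0.5, "linear": [-0.038, -0.01, -0.01], "twist": 0}, {"fingers": 0.5, "linear": [-0.038, -0.01, -0.01], "twist": 0}, {"fingers": 0.5, "linear": [-0.038, -0.01, -0.01], "twist": 0}, {"fingers": 0.5, "linear": [-0.038, -0.01, -0.01], "twist": 0}, {"fingers": 0.5, "linear": [-0.038, -0.01, -0.01], "twist": 0}]'

```text
clock: 5.68
eef_pos: [436.0, -204.7, 451.2]
tool_rot: [-3.14, -0.002, 1.648]
force: [1.1, -0.3, -0.2]
width: 42.4
gripper_force: 0.0
```

```bash
python3 -c "
from h import *
T,R=st()
from cell import cams
import cv2
cv2.imwrite('pics/top1.png',cams.get_image('top')['color'])"
```

```text
t 5.68 tcp tray [ 306.9 -149.4  451.2] grasp [ 306.9 -149.3  470.2] 
 [[-1.     0.002 -0.002]
 [ 0.002  1.    -0.002]
 [ 0.002 -0.002 -1.   ]] 
q [-0.09  0.22  0.61  1.61 -0.13  1.36  0.61] F [ 1.1 -0.3 -0.2] w 42.4
```

View pics/top1.png

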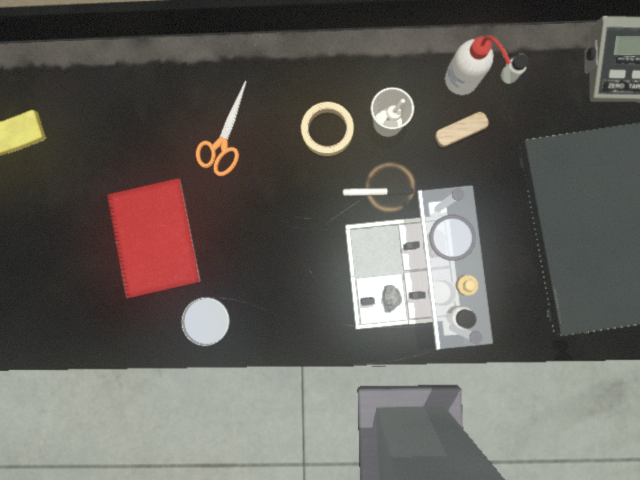

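The picture shows the dark-rock carrier now near left at (380,298) and the far-left place empty. The other carriers and the bystanders haven't moved, and the arm is out of frame.

I can only shift and twist the tool, so to lean it I'll take the arm to its reach limit on the robot's right.

drive_tool --motion '[{"fingers": 0.5, "linear": [-0.022, -0.032, 0], "twist": 0}, {"fingers": 0.5, "linear": [-0.022, -0.032, 0], "twist": 0}, {"fingers": 0.5, "linear": [-0.022, -0.032, 0], "twist": 0}, {"fingers": 0.5, "linear": [-0.022, -0.032, 0], "twist": 0}, {"fingers": 0.5, "linear": [-0.022, -0.032, 0], "twist": 0}]'

```text
clock: 6.15
eef_pos: [284.4, -325.5, 450.7]
tool_rot: [-3.141, -0.002, 1.648]
force: [1.1, -1.1, -0.4]
width: 42.4
gripper_force: 0.0
```

drive_tool --motion '[{"fingers": 0.5, "linear": [-0.022, -0.032, 0], "twist": 0}, {"fingers": 0.5, "linear": [-0.022, -0.032, 0], "twist": 0}, {"fingers": 0.5, "linear": [-0.022, -0.032, 0], "twist": 0}, {"fingers": 0.5, "linear": [-0.022, -0.032, 0], "twist": 0}, {"fingers": 0.5, "linear": [-0.022, -0.032, 0], "twist": 0}]'

```text
clock: 6.57
eef_pos: [134.0, -447.4, 450.8]
tool_rot: [3.141, -0.002, 1.649]
force: [0.4, 0.1, 0.6]
width: 42.7
gripper_force: 0.0
```

drive_tool --motion '[{"fingers": 0.5, "linear": [-0.022, -0.032, 0], "twist": 0}, {"fingers": 0.5, "linear": [0, 0, -0.04], "twist": 0}, {"fingers": 0.5, "linear": [0, 0, -0.04], "twist": 0}, {"fingers": 0.5, "linear": [0, 0, -0.04], "twist": 0}, {"fingers": 0.5, "linear": [0, 0, -0.04], "twist": 0}]'

```text
clock: 6.98
eef_pos: [105.0, -470.9, 612.4]
tool_rot: [3.142, -0.003, 1.647]
force: [0.3, -1.5, 0.0]
width: 42.7
gripper_force: 0.0
```

```bash
python3 -c "
from h import *
T,R=st()"
```

```text
t 6.98 tcp tray [ 546.  -500.3  612.4] grasp [ 546.1 -500.4  631.4] 
 [[-1.     0.003 -0.003]
 [ 0.003  1.     0.   ]
 [ 0.003  0.    -1.   ]] 
q [ 0.69  0.26  0.89  1.19 -0.2   1.79  1.6 ] F [ 0.3 -1.5  0. ] w 42.7
```

drive_tool --motion '[{"fingers": 0.5, "linear": [0, 0, -0.04], "twist": 0}, {"fingers": 0.5, "linear": [0, 0, -0.04], "twist": 0}, {"fingers": 0.5, "linear": [0, 0, -0.04], "twist": 0}, {"fingers": 0.5, "linear": [0, 0, -0.04], "twist": 0}, {"fingers": 0.5, "linear": [0, 0, -0.04], "twist": 0}]'

```text
clock: 7.4
eef_pos: [105.2, -467.0, 693.5]
tool_rot: [3.139, 0.024, 1.654]
force: [-0.7, 4.8, 0.6]
width: 42.4
gripper_force: 0.0
```

```bash
python3 -c "
from h import *
T,R=st()"
```

```text
t 7.4 tcp tray [ 542.2 -499.8  693.5] grasp [ 541.7 -499.9  712.5] 
 [[-1.    -0.004  0.024]
 [-0.004  1.     0.002]
 [-0.024  0.002 -1.   ]] 
q [ 1.13  0.22  0.24  0.92 -0.06  1.98  1.43] F [-0.7  4.8  0.6] w 42.4
```

drive_tool --motion '[{"fingers": 0.5, "linear": [0, 0, -0.04], "twist": 0}, {"fingers": 0.5, "linear": [0, 0, -0.04], "twist": 0}, {"fingers": 0.5, "linear": [0, 0, -0.04], "twist": 0}, {"fingers": 0.5, "linear": [0, 0, -0.04], "twist": 0}, {"fingers": 0.5, "linear": [0, 0, -0.04], "twist": 0}]'

```text
clock: 7.82
eef_pos: [95.7, -430.8, 759.5]
tool_rot: [3.118, 0.174, 1.65]
force: [1.8, 0.4, 0.7]
width: 42.8
gripper_force: 0.0
```

drive_tool --motion '[{"fingers": 0.5, "linear": [-0.04, 0, 0], "twist": 0}, {"fingers": 0.5, "linear": [-0.04, 0, 0], "twist": 0}, {"fingers": 0.5, "linear": [-0.04, 0, 0], "twist": 0}, {"fingers": 0.5, "linear": [-0.04, 0, 0], "twist": 0}, {"fingers": 0.5, "linear": [-0.04, 0, 0], "twist": 0}]'

```text
clock: 8.23
eef_pos: [109.6, -609.9, 738.3]
tool_rot: [3.112, 0.241, 1.65]
force: [0.5, -0.6, -0.9]
width: 42.5
gripper_force: 0.0
```

```bash
python3 -c "
from h import *
T,R=st()"
```

```text
t 8.23 tcp tray [ 684.9 -506.8  738.3] grasp [ 680.4 -507.4  756.8] 
 [[-0.971 -0.007  0.239]
 [-0.     1.     0.03 ]
 [-0.239  0.029 -0.971]] 
q [ 1.28  0.43  0.18  0.49 -0.1   1.98  1.47] F [ 0.5 -0.6 -0.9] w 42.5
```

The lean works and grows, now 14° in the right direction. I'll keep going.

drive_tool --motion '[{"fingers": 0.5, "linear": [0, 0, -0.04], "twist": 0}, {"fingers": 0.5, "linear": [0, 0, -0.04], "twist": 0}, {"fingers": 0.5, "linear": [0, 0, -0.04], "twist": 0}, {"fingers": 0.5, "linear": [0, 0, -0.04], "twist": 0}, {"fingers": 0.5, "linear": [0, 0, -0.04], "twist": 0}]'

```text
clock: 8.65
eef_pos: [91.8, -518.9, 822.6]
tool_rot: [3.098, 0.365, 1.644]
force: [0.6, 0.9, 0.1]
width: 43.0
gripper_force: 0.0
```

drive_tool --motion '[{"fingers": 0.5, "linear": [-0.02, 0, -0.035], "twist": 0}, {"fingers": 0.5, "linear": [-0.02, 0, -0.035], "twist": 0}, {"fingers": 0.5, "linear": [-0.02, 0, -0.035], "twist": 0}, {"fingers": 0.5, "linear": [-0.02, 0, -0.035], "twist": 0}, {"fingers": 0.5, "linear": [-0.02, 0, -0.035], "twist": 0}]'

```text
clock: 9.07
eef_pos: [80.7, -511.3, 886.4]
tool_rot: [3.08, 0.516, 1.636]
force: [-0.4, -0.2, -0.2]
width: 42.4
gripper_force: 0.0
```

```bash
python3 -c "
from h import *
T,R=st()"
```

```text
t 9.07 tcp tray [ 584.4 -527.7  886.4] grasp [ 575.  -528.8  902.9] 
 [[-0.87  -0.016  0.494]
 [ 0.013  0.998  0.055]
 [-0.494  0.054 -0.868]] 
q [ 1.22  0.21  0.27  0.44 -0.11  1.98  1.48] F [-0.4 -0.2 -0.2] w 42.4
```

```bash
python3 -c "
from h import *
T,R=st()
W=np.array([450,-200,650]);c,n=np.cos(P[2]),np.sin(P[2]);M=np.array([[c,n,0],[-n,c,0],[0,0,1]])
B=M@(W-[P[0],P[1],0])
d=R.T@(B-T);print(d,np.linalg.norm(d)/38)
A=np.array([-100,46,330])+19*R[:,2];d=R.T@(A-B);print(d,np.linalg.norm(d)/38)
"
```

```text
t 9.07 tcp tray [ 584.4 -527.7  886.4] grasp [ 575.  -528.8  902.9] 
 [[-0.87  -0.016  0.494]
 [ 0.013  0.998  0.055]
 [-0.494  0.054 -0.868]] 
q [ 1.22  0.21  0.27  0.44 -0.11  1.98  1.48] F [-0.4 -0.2 -0.2] w 42.4
[366.08815982 383.91665713  87.98044121] 14.150778352743242
[510.91393965 170.00873499 107.637422  ] 14.450264265348066
```

drive_tool --motion '[{"fingers": 0.5, "linear": [-0.02, 0, -0.035], "twist": 0}, {"fingers": 0.5, "linear": [0.025, 0.026, 0.01], "twist": 0}, {"fingers": 0.5, "linear": [0.025, 0.026, 0.01], "twist": 0}, {"fingers": 0.5, "linear": [0.025, 0.026, 0.01], "twist": 0}, {"fingers": 0.5, "linear": [0.025, 0.026, 0.01], "twist": 0}]'

```text
clock: 9.48
eef_pos: [177.6, -432.7, 821.1]
tool_rot: [3.074, 0.546, 1.63]
force: [0.3, -0.9, -0.1]
width: 42.8
gripper_force: 0.0
```

drive_tool --motion '[{"fingers": 0.5, "linear": [0.025, 0.026, 0.01], "twist": 0}, {"fingers": 0.5, "linear": [0.025, 0.026, 0.01], "twist": 0}, {"fingers": 0.5, "linear": [0.025, 0.026, 0.01], "twist": 0}, {"fingers": 0.5, "linear": [0.025, 0.026, 0.01], "twist": 0}, {"fingers": 0.5, "linear": [0.025, 0.026, 0.01], "twist": 0}]'

```text
clock: 9.9
eef_pos: [305.7, -339.2, 721.2]
tool_rot: [3.073, 0.545, 1.631]
force: [2.0, 0.3, -0.1]
width: 42.5
gripper_force: 0.0
```

```bash
python3 -c "
from h import *
T,R=st()
A=np.array([-100,46,330])+19*R[:,2];d=R.T@(A-T);print(d,np.linalg.norm(d)/38)
"
```

```text
t 9.9 tcp tray [ 430.6 -289.9  721.2] grasp [ 420.7 -291.   737.4] 
 [[-0.855 -0.016  0.519]
 [ 0.017  0.998  0.059]
 [-0.519  0.059 -0.853]] 
q [ 0.64 -0.08 -0.17  1.32  0.41  1.55  0.62] F [ 2.   0.3 -0.1] w 42.5
[662.00412622 320.86751717  97.18313361] 19.52784055899885
```

drive_tool --motion '[{"fingers": 0.5, "linear": [0.033, 0.016, 0.005], "twist": 0}, {"fingers": 0.5, "linear": [0.033, 0.016, 0.005], "twist": 0}, {"fingers": 0.5, "linear": [0.033, 0.016, 0.005], "twist": 0}, {"fingers": 0.5, "linear": [0.033, 0.016, 0.005], "twist": 0}, {"fingers": 0.5, "linear": [0.033, 0.016, 0.005], "twist": 0}]'

```text
clock: 10.32
eef_pos: [378.6, -203.5, 618.8]
tool_rot: [3.073, 0.545, 1.63]
force: [1.1, -0.6, -0.5]
width: 42.8
gripper_force: 0.0
```

drive_tool --motion '[{"fingers": 0.5, "linear": [0.033, 0.016, 0.005], "twist": 0}, {"fingers": 0.5, "linear": [0.033, 0.016, 0.005], "twist": 0}, {"fingers": 0.5, "linear": [0.033, 0.016, 0.005], "twist": 0}, {"fingers": 0.5, "linear": [0.033, 0.016, 0.005], "twist": 0}, {"fingers": 0.5, "linear": [0.033, 0.016, 0.005], "twist": 0}]'

```text
clock: 10.73
eef_pos: [452.3, -68.0, 516.6]
tool_rot: [3.073, 0.544, 1.63]
force: [0.9, -0.3, -0.3]
width: 42.6
gripper_force: 0.0
```

drive_tool --motion '[{"fingers": 0.5, "linear": [0.033, 0.016, 0.005], "twist": 0}, {"fingers": 0.5, "linear": [0.033, 0.016, 0.005], "twist": 0}, {"fingers": 0.5, "linear": [0.033, 0.016, 0.005], "twist": 0}, {"fingers": 0.5, "linear": [0.033, 0.016, 0.005], "twist": 0}, {"fingers": 0.5, "linear": [0.033, 0.016, 0.005], "twist": 0}]'

```text
clock: 11.15
eef_pos: [526.1, 67.7, 413.8]
tool_rot: [3.074, 0.544, 1.63]
force: [0.8, -0.5, 0.4]
width: 42.8
gripper_force: 0.0
```

```bash
python3 -c "
from h import *
T,R=st()
to((-100,46,330),T,R);to((-86,46,234),T,R);to((14,46,60),T,R)
"
```

```text
t 11.15 tcp tray [ 42.4 -38.  413.8] grasp [ 32.6 -39.1 430. ] 
 [[-0.855 -0.015  0.518]
 [ 0.017  0.998  0.057]
 [-0.518  0.058 -0.854]] 
q [-0.04  0.43 -0.71  1.59  0.73  1.57 -0.81] F [ 0.8 -0.5  0.4] w 42.8
need tool mm [166.6  81.2  21.6]
need tool mm [204.4  75.4 110.8]
need tool mm [208.9  63.9 311.1]
```

drive_tool --motion '[{"fingers": 0.5, "linear": [0.034, 0.014, 0.004], "twist": 0}, {"fingers": 0.5, "linear": [0.034, 0.014, 0.004], "twist": 0}, {"fingers": 0.5, "linear": [0.034, 0.014, 0.004], "twist": 0}, {"fingers": 0.5, "linear": [0.034, 0.014, 0.004], "twist": 0}, {"fingers": 0.5, "linear": [0.034, 0.014, 0.004], "twist": 0}]'

```text
clock: 11.57
eef_pos: [588.8, 209.3, 312.5]
tool_rot: [3.075, 0.544, 1.63]
force: [0.2, -0.4, -0.1]
width: 42.6
gripper_force: 0.0
```

drive_tool --motion '[{"fingers": 0.5, "linear": [0.034, 0.0, 0.01], "twist": 0}, {"fingers": 0.5, "linear": [0.0, 0.0, 0.035], "twist": 0}, {"fingers": 0.5, "linear": [0, 0, 0.035], "twist": 0}, {"fingers": 0.5, "linear": [0.0, 0.0, 0.03], "twist": 0}, {"fingers": 0.5, "linear": [0.0, 0.0, 0.0], "twist": 0}]'

```text
clock: 11.98
eef_pos: [596.2, 174.5, 197.2]
tool_rot: [3.083, 0.552, 1.631]
force: [0.0, -0.8, -0.6]
width: 42.9
gripper_force: 0.0
```

```bash
python3 -c "
from h import *
T,R=st()
to((14,46,60),T,R)
"
```

```text
t 11.98 tcp tray [-58.5  40.3 197.2] grasp [-68.4  39.4 213.4] 
 [[-0.851 -0.011  0.525]
 [ 0.016  0.999  0.048]
 [-0.525  0.05  -0.85 ]] 
q [-0.26  0.82 -0.63  1.53  0.89  1.43 -1.11] F [ 0.  -0.8 -0.6] w 42.9
need tool mm [ 10.4  -2.  173.9]
```

drive_tool --motion '[{"fingers": 0.5, "linear": [0.01, 0.0, 0.03], "twist": 0}, {"fingers": 0.5, "linear": [0.0, 0.0, 0.03], "twist": 0}, {"fingers": 0.5, "linear": [0, 0, 0.03], "twist": 0}, {"fingers": 0.5, "linear": [0.0, 0.0, 0.02], "twist": 0}, {"fingers": 0.5, "linear": [0.0, 0.0, 0.01], "twist": 0}]'

```text
clock: 12.4
eef_pos: [608.4, 126.1, 93.4]
tool_rot: [3.076, 0.546, 1.63]
force: [-0.6, -0.1, -0.1]
width: 42.4
gripper_force: 0.0
```

drive_tool --motion '[{"fingers": 0.5, "linear": [0, 0.0, 0], "twist": 0}, {"fingers": 0.5, "linear": [0.0, 0.0, 0], "twist": 0}]'

```text
clock: 12.57
eef_pos: [608.9, 129.2, 95.5]
tool_rot: [3.073, 0.543, 1.631]
force: [0.3, -0.1, 1.1]
width: 42.8
gripper_force: 0.0
```

```bash
python3 -c "
from h import *
T,R=st()
to((14,46,60),T,R)
"
```

```text
t 12.57 tcp tray [-12.4  49.4  95.5] grasp [-22.2  48.3 111.7] 
 [[-0.856 -0.016  0.517]
 [ 0.017  0.998  0.058]
 [-0.517  0.058 -0.854]] 
q [-0.21  0.93 -0.58  1.63  1.02  1.25 -1.2 ] F [ 0.3 -0.1  1.1] w 42.8
need tool mm [-4.3 -5.9 62.8]
```

drive_tool --motion '[{"fingers": 0.5, "linear": [-0.004, -0.005, 0.02], "twist": 0}, {"fingers": 0.5, "linear": [0.0, 0.0, 0.02], "twist": 0}, {"fingers": 0.5, "linear": [0, 0, 0.015], "twist": 0}, {"fingers": 0.5, "linear": [0.0, 0.0, 0.007], "twist": 0}, {"fingers": 0.5, "linear": [0.0, 0.0, 0.0], "twist": 0}]'

```text
clock: 12.98
eef_pos: [609.6, 91.9, 43.0]
tool_rot: [3.075, 0.545, 1.631]
force: [0.1, -0.2, -0.8]
width: 42.8
gripper_force: 0.0
```

drive_tool --motion '[{"fingers": 0.5, "linear": [0, 0.0, 0], "twist": 0}]'

```text
clock: 13.07
eef_pos: [610.0, 93.5, 44.0]
tool_rot: [3.074, 0.543, 1.631]
force: [-0.2, 0.8, 1.0]
width: 42.6
gripper_force: 0.0
```

```bash
python3 -c "
from h import *
T,R=st()
to((14,46,60),T,R)
from cell import cams
import cv2
a=cams.get_image('side')['color'][100:340,280:520];cv2.imwrite('pics/s2.png',cv2.resize(a,None,fx=2.5,fy=2.5))
"
```

```text
t 13.07 tcp tray [23.3 47.7 44. ] grasp [13.5 46.6 60.2] 
 [[-0.856 -0.017  0.517]
 [ 0.016  0.998  0.058]
 [-0.517  0.058 -0.854]] 
q [-0.17  0.98 -0.54  1.69  1.1   1.16 -1.25] F [-0.2  0.8  1. ] w 42.6
need tool mm [-0.4 -0.6  0.4]
```

View pics/s2.png

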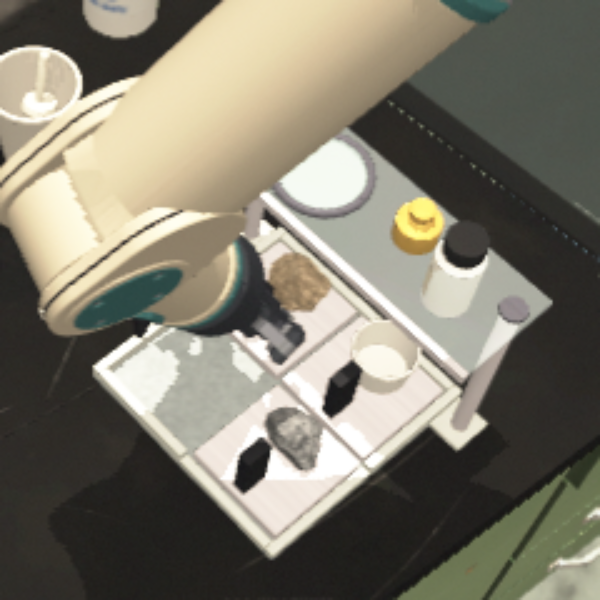

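The picture shows the leaning gripper over the tan carrier's tab at about (275,335). It clears the shield edge, and the weight at (418,222) and vial at (455,270) haven't moved. Gripping.

drive_tool --motion '[{"fingers": 0, "linear": [0, 0.0, 0], "twist": 0}, {"fingers": 0, "linear": [0, 0.0, 0], "twist": 0}, {"fingers": 0, "linear": [0, 0.0, 0], "twist": 0}, {"fingers": 0, "linear": [0, 0.0, 0], "twist": 0}]'

```text
clock: 13.45
eef_pos: [609.3, 93.5, 45.1]
tool_rot: [3.075, 0.545, 1.632]
force: [-2.6, 1.8, 9.8]
width: 11.1
gripper_force: 58.2
```

```bash
python3 -c "
from h import *
T,R=st()
g=T-19*R[:,2]
to(g+[-92,0,0],T,R)
"
```

```text
t 13.45 tcp tray [23.3 47.  45.1] grasp [13.5 45.9 61.3] 
 [[-0.855 -0.017  0.518]
 [ 0.015  0.998  0.058]
 [-0.518  0.057 -0.853]] 
q [-0.17  0.98 -0.54  1.69  1.09  1.16 -1.25] F [-2.6  1.8  9.8] w 11.1
need tool mm [ 78.7   1.5 -47.7]
```

drive_tool --motion '[{"fingers": 0, "linear": [0.0099, 0.0002, -0.006], "twist": 0}, {"fingers": 0, "linear": [0.0099, 0.0002, -0.006], "twist": 0}, {"fingers": 0, "linear": [0.0099, 0.0002, -0.006], "twist": 0}, {"fingers": 0, "linear": [0.0099, 0.0002, -0.006], "twist": 0}, {"fingers": 0, "linear": [0.0099, 0.0002, -0.006], "twist": 0}]'

```text
clock: 13.87
eef_pos: [606.3, 147.3, 45.6]
tool_rot: [3.072, 0.551, 1.629]
force: [1.7, -5.6, 6.1]
width: 11.1
gripper_force: 58.5
```

```bash
python3 -c "
from h import *
T,R=st()
to((-78.5,45.9,61.3),T,R)
"
```

```text
t 13.87 tcp tray [-30.6  48.3  45.6] grasp [-40.6  47.2  61.7] 
 [[-0.852 -0.015  0.524]
 [ 0.018  0.998  0.058]
 [-0.524  0.059 -0.85 ]] 
q [-0.25  1.01 -0.55  1.62  1.05  1.22 -1.27] F [ 1.7 -5.6  6.1] w 11.1
need tool mm [ 32.5  -0.7 -19.6]
```

drive_tool --motion '[{"fingers": 0, "linear": [0.0099, -0.0005, -0.006], "twist": 0}, {"fingers": 0, "linear": [0.0099, -0.0005, -0.006], "twist": 0}, {"fingers": 0, "linear": [0.008, 0, -0.0048], "twist": 0}, {"fingers": 0, "linear": [0.0033, 0, -0.002], "twist": 0}, {"fingers": 0, "linear": [0, 0, 0], "twist": 0}]'

```text
clock: 14.28
eef_pos: [601.8, 185.2, 45.5]
tool_rot: [3.072, 0.549, 1.631]
force: [0.6, -1.9, 8.1]
width: 10.8
gripper_force: 59.3
```

drive_tool --motion '[{"fingers": 0, "linear": [0, 0, 0], "twist": 0}]'

```text
clock: 14.37
eef_pos: [601.8, 185.2, 45.5]
tool_rot: [3.072, 0.548, 1.63]
force: [0.8, -0.8, 7.2]
width: 11.0
gripper_force: 59.3
```

```bash
python3 -c "
from h import *
T,R=st()
to((-78.5,46.2,61.3),T,R)
"
```

```text
t 14.37 tcp tray [-68.7  46.8  45.5] grasp [-78.6  45.6  61.7] 
 [[-0.853 -0.017  0.521]
 [ 0.017  0.998  0.06 ]
 [-0.521  0.059 -0.851]] 
q [-0.3   1.02 -0.57  1.57  1.03  1.26 -1.28] F [ 0.8 -0.8  7.2] w 11.0
need tool mm [0.1 0.5 0.4]
```

drive_tool --motion '[{"fingers": 0.5, "linear": [0, 0, 0], "twist": 0}, {"fingers": 0.5, "linear": [0, 0, 0], "twist": 0}, {"fingers": 0.5, "linear": [0, 0, -0.02], "twist": 0}, {"fingers": 0.5, "linear": [0, 0, -0.03], "twist": 0}, {"fingers": 0.5, "linear": [0, 0, -0.03], "twist": 0}]'

```text
clock: 14.78
eef_pos: [592.0, 227.0, 111.5]
tool_rot: [3.078, 0.545, 1.632]
force: [0.8, 1.4, 0.6]
width: 42.2
gripper_force: 0.0
```

```bash
python3 -c "
from h import *
T,R=st()
to((-24,-50,125),T,R);to((14,-46,60.5),T,R)
"
```

```text
t 14.78 tcp tray [-111.2   40.3  111.5] grasp [-121.    39.3  127.7] 
 [[-0.855 -0.016  0.518]
 [ 0.015  0.998  0.055]
 [-0.518  0.055 -0.853]] 
q [-0.35  0.96 -0.61  1.51  0.94  1.37 -1.22] F [0.8 1.4 0.6] w 42.2
need tool mm [-82.9 -90.8  47.7]
need tool mm [-81.9 -91.  122.7]
```

drive_tool --motion '[{"fingers": 0.5, "linear": [-0.021, -0.023, 0.012], "twist": 0}, {"fingers": 0.5, "linear": [-0.021, -0.023, 0.012], "twist": 0}, {"fingers": 0.5, "linear": [-0.021, -0.023, 0.012], "twist": 0}, {"fingers": 0.5, "linear": [-0.02, -0.022, 0.011], "twist": 0}, {"fingers": 0.5, "linear": [0, 0, 0], "twist": 0}]'

```text
clock: 15.2
eef_pos: [506.6, 117.1, 109.7]
tool_rot: [3.082, 0.552, 1.633]
force: [-0.8, -0.9, -0.2]
width: 42.9
gripper_force: 0.0
```

drive_tool --motion '[{"fingers": 0.5, "linear": [0, 0, 0], "twist": 0}, {"fingers": 0.5, "linear": [0, 0, 0], "twist": 0}]'

```text
clock: 15.37
eef_pos: [511.9, 124.6, 109.4]
tool_rot: [3.074, 0.543, 1.631]
force: [0.4, 0.5, -0.5]
width: 42.7
gripper_force: 0.0
```

```bash
python3 -c "
from h import *
T,R=st()
to((14,-46,60.5),T,R)
"
```

```text
t 15.37 tcp tray [-15.4 -47.7 109.4] grasp [-25.3 -48.8 125.6] 
 [[-0.856 -0.016  0.516]
 [ 0.016  0.998  0.058]
 [-0.516  0.058 -0.854]] 
q [-0.24  0.83 -0.61  1.88  1.    1.18 -1.38] F [ 0.4  0.5 -0.5] w 42.7
need tool mm [ 0.1 -1.7 76.1]
```

drive_tool --motion '[{"fingers": 0.5, "linear": [0, -0.002, 0.022], "twist": 0}, {"fingers": 0.5, "linear": [0, 0, 0.022], "twist": 0}, {"fingers": 0.5, "linear": [0, 0, 0.02], "twist": 0}, {"fingers": 0.5, "linear": [0, 0, 0.012], "twist": 0}, {"fingers": 0.5, "linear": [0, 0, 0], "twist": 0}]'

```text
clock: 15.78
eef_pos: [516.4, 83.4, 42.4]
tool_rot: [3.078, 0.546, 1.632]
force: [0.1, -0.3, 0.7]
width: 42.5
gripper_force: 0.0
```

drive_tool --motion '[{"fingers": 0.5, "linear": [0, 0, 0], "twist": 0}]'

```text
clock: 15.87
eef_pos: [516.9, 85.5, 43.9]
tool_rot: [3.075, 0.543, 1.632]
force: [-0.3, 0.8, -0.1]
width: 42.7
gripper_force: 0.0
```

```bash
python3 -c "
from h import *
T,R=st()
to((14,-46,60.5),T,R)
from cell import cams
import cv2
a=cams.get_image('side')['color'][100:340,280:520];cv2.imwrite('pics/s3.png',cv2.resize(a,None,fx=2.5,fy=2.5))
"
```

```text
t 15.87 tcp tray [ 24.  -45.7  43.9] grasp [ 14.1 -46.8  60.2] 
 [[-0.856 -0.016  0.517]
 [ 0.015  0.998  0.057]
 [-0.517  0.057 -0.854]] 
q [-0.2   0.92 -0.55  1.94  1.13  1.08 -1.46] F [-0.3  0.8 -0.1] w 42.7
need tool mm [-0.   0.8 -0.3]
```

View pics/s3.png

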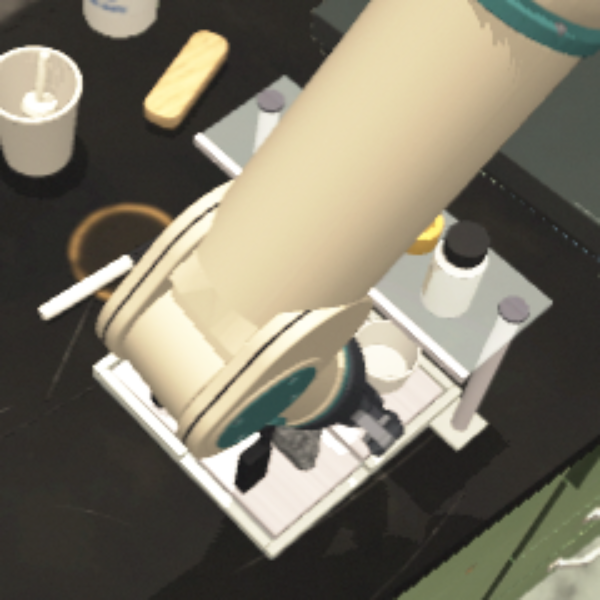

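The picture shows the gripper at the pot carrier's tab, at about (375,425). The pot at (388,355) is still in place, and the vial and weight haven't moved. Gripping.

drive_tool --motion '[{"fingers": 0, "linear": [0, 0.0, 0], "twist": 0}, {"fingers": 0, "linear": [0, 0.0, 0], "twist": 0}, {"fingers": 0, "linear": [0, 0.0, 0], "twist": 0}, {"fingers": 0, "linear": [0, 0.0, 0], "twist": 0}]'

```text
clock: 16.25
eef_pos: [517.1, 85.7, 46.1]
tool_rot: [3.073, 0.544, 1.632]
force: [-1.3, 2.5, 10.3]
width: 10.7
gripper_force: 58.3
```

```bash
python3 -c "
from h import *
T,R=st()
g=T-19*R[:,2]
to((g[0],46,g[2]),T,R)
"
```

```text
t 16.25 tcp tray [ 23.8 -45.5  46.1] grasp [ 13.9 -46.6  62.3] 
 [[-0.855 -0.017  0.518]
 [ 0.016  0.998  0.059]
 [-0.518  0.059 -0.853]] 
q [-0.21  0.92 -0.55  1.94  1.12  1.08 -1.46] F [-1.3  2.5 10.3] w 10.7
need tool mm [ 1.5 92.5  5.5]
```

drive_tool --motion '[{"fingers": 0, "linear": [0.0002, 0.0115, 0.0007], "twist": 0}, {"fingers": 0, "linear": [0.0002, 0.0115, 0.0007], "twist": 0}, {"fingers": 0, "linear": [0.0002, 0.0115, 0.0007], "twist": 0}, {"fingers": 0, "linear": [0.0002, 0.0115, 0.0007], "twist": 0}, {"fingers": 0, "linear": [0.0002, 0.0115, 0.0007], "twist": 0}]'

```text
clock: 16.67
eef_pos: [571.9, 88.9, 45.5]
tool_rot: [3.08, 0.547, 1.633]
force: [-6.8, 1.4, 9.9]
width: 11.0
gripper_force: 63.3
```

drive_tool --motion '[{"fingers": 0, "linear": [0.0002, 0.0115, 0.0007], "twist": 0}, {"fingers": 0, "linear": [0.0002, 0.0115, 0.0007], "twist": 0}, {"fingers": 0, "linear": [0.0001, 0.008, 0.0005], "twist": 0}, {"fingers": 0, "linear": [0, 0.003, 0.0002], "twist": 0}, {"fingers": 0, "linear": [0, 0, 0], "twist": 0}]'

```text
clock: 17.08
eef_pos: [606.8, 91.6, 45.7]
tool_rot: [3.077, 0.546, 1.631]
force: [-5.6, 0.0, 10.2]
width: 11.2
gripper_force: 62.4
```

```bash
python3 -c "
from h import *
T,R=st()
to((13.9,46,62),T,R)
"
```

```text
t 17.08 tcp tray [24.9 44.4 45.7] grasp [15.1 43.3 61.9] 
 [[-0.854 -0.015  0.52 ]
 [ 0.016  0.998  0.055]
 [-0.52   0.055 -0.853]] 
q [-0.17  0.98 -0.54  1.69  1.09  1.16 -1.25] F [-5.6  0.  10.2] w 11.2
need tool mm [ 1.   2.7 -0.6]
```

drive_tool --motion '[{"fingers": 0, "linear": [0.001, 0.0025, 0], "twist": 0}, {"fingers": 0, "linear": [0, 0.001, 0], "twist": 0}, {"fingers": 0, "linear": [0, 0, 0], "twist": 0}, {"fingers": 0, "linear": [0, 0, 0], "twist": 0}]'

```text
clock: 17.42
eef_pos: [609.3, 92.3, 45.5]
tool_rot: [3.079, 0.548, 1.633]
force: [-6.7, -0.3, 11.4]
width: 11.0
gripper_force: 63.8
```

```bash
python3 -c "
from h import *
T,R=st()
to((13.9,46,62),T,R)
"
```

```text
t 17.42 tcp tray [24.5 46.9 45.5] grasp [14.6 45.9 61.7] 
 [[-0.854 -0.015  0.521]
 [ 0.015  0.998  0.054]
 [-0.521  0.054 -0.852]] 
q [-0.17  0.98 -0.54  1.69  1.09  1.17 -1.25] F [-6.7 -0.3 11.4] w 11.0
need tool mm [ 0.4  0.2 -0.6]
```

drive_tool --motion '[{"fingers": 0.5, "linear": [0, 0, 0], "twist": 0}, {"fingers": 0.5, "linear": [0, 0, 0], "twist": 0}, {"fingers": 0.5, "linear": [0, 0, -0.02], "twist": 0}, {"fingers": 0.5, "linear": [0, 0, -0.03], "twist": 0}, {"fingers": 0.5, "linear": [0, 0, -0.03], "twist": 0}]'

```text
clock: 17.83
eef_pos: [603.4, 133.6, 112.2]
tool_rot: [3.076, 0.545, 1.632]
force: [0.4, 0.8, 0.9]
width: 42.9
gripper_force: 0.0
```

```bash
python3 -c "
from h import *
T,R=st()
to((-117,-49,126),T,R)
"
```

```text
t 17.83 tcp tray [-17.1  44.3 112.2] grasp [-27.   43.2 128.4] 
 [[-0.855 -0.015  0.518]
 [ 0.016  0.998  0.056]
 [-0.518  0.056 -0.853]] 
q [-0.21  0.9  -0.59  1.63  0.99  1.27 -1.19] F [0.4 0.8 0.9] w 42.9
need tool mm [ 76.8 -90.8 -49.7]
```

drive_tool --motion '[{"fingers": 0.5, "linear": [0.02, -0.023, -0.013], "twist": 0}, {"fingers": 0.5, "linear": [0.02, -0.023, -0.013], "twist": 0}, {"fingers": 0.5, "linear": [0.02, -0.023, -0.013], "twist": 0}, {"fingers": 0.5, "linear": [0.017, -0.022, -0.011], "twist": 0}, {"fingers": 0.5, "linear": [0, 0, 0], "twist": 0}]'

```text
clock: 18.25
eef_pos: [499.3, 223.1, 109.4]
tool_rot: [3.079, 0.538, 1.643]
force: [-0.7, 0.6, 0.1]
width: 42.4
gripper_force: 0.0
```

drive_tool --motion '[{"fingers": 0.5, "linear": [0, 0, 0], "twist": 0}, {"fingers": 0.5, "linear": [0, 0, 0], "twist": 0}]'

```text
clock: 18.42
eef_pos: [505.1, 216.2, 109.7]
tool_rot: [3.073, 0.545, 1.631]
force: [0.3, -0.7, 0.1]
width: 42.8
gripper_force: 0.0
```

```bash
python3 -c "
from h import *
T,R=st()
to((-78,-45.5,60.5),T,R)
"
```

```text
t 18.42 tcp tray [-107.2  -47.1  109.7] grasp [-117.1  -48.2  125.9] 
 [[-0.855 -0.016  0.518]
 [ 0.016  0.998  0.058]
 [-0.518  0.058 -0.853]] 
q [-0.37  0.88 -0.63  1.74  0.93  1.28 -1.4 ] F [ 0.3 -0.7  0.1] w 42.8
need tool mm [ 0.5 -1.7 76.2]
```

drive_tool --motion '[{"fingers": 0.5, "linear": [0, -0.002, 0.022], "twist": 0}, {"fingers": 0.5, "linear": [0, 0, 0.022], "twist": 0}, {"fingers": 0.5, "linear": [0, 0, 0.02], "twist": 0}, {"fingers": 0.5, "linear": [0, 0, 0.012], "twist": 0}, {"fingers": 0.5, "linear": [0, 0, 0], "twist": 0}]'

```text
clock: 18.83
eef_pos: [510.1, 173.3, 42.9]
tool_rot: [3.077, 0.548, 1.629]
force: [0.1, -0.2, -0.7]
width: 42.6
gripper_force: 0.0
```

drive_tool --motion '[{"fingers": 0.5, "linear": [0, 0, 0], "twist": 0}, {"fingers": 0, "linear": [0, 0, 0], "twist": 0}, {"fingers": 0, "linear": [0, 0, 0], "twist": 0}, {"fingers": 0, "linear": [0, 0, 0], "twist": 0}, {"fingers": 0, "linear": [0, 0, 0], "twist": 0}]'

```text
clock: 19.25
eef_pos: [509.7, 178.7, 46.4]
tool_rot: [3.073, 0.544, 1.631]
force: [-1.8, 1.6, 9.1]
width: 10.5
gripper_force: 58.3
```

```bash
python3 -c "
from h import *
T,R=st()
g=T-19*R[:,2]
to((g[0]+92,-46,g[2]),T,R)
"
```

```text
t 19.25 tcp tray [-69.5 -45.5  46.4] grasp [-79.4 -46.6  62.6] 
 [[-0.856 -0.017  0.517]
 [ 0.016  0.998  0.058]
 [-0.517  0.058 -0.854]] 
q [-0.34  0.96 -0.58  1.81  1.03  1.17 -1.47] F [-1.8  1.6  9.1] w 10.5
need tool mm [-78.7  -0.9  47.6]
```

drive_tool --motion '[{"fingers": 0, "linear": [-0.0099, -0.0001, 0.006], "twist": 0}, {"fingers": 0, "linear": [-0.0099, -0.0001, 0.006], "twist": 0}, {"fingers": 0, "linear": [-0.0099, -0.0001, 0.006], "twist": 0}, {"fingers": 0, "linear": [-0.0099, -0.0001, 0.006], "twist": 0}, {"fingers": 0, "linear": [-0.0099, -0.0001, 0.006], "twist": 0}]'

```text
clock: 19.67
eef_pos: [516.1, 124.3, 46.5]
tool_rot: [3.07, 0.538, 1.632]
force: [0.4, 7.7, 11.4]
width: 11.0
gripper_force: 59.2
```

drive_tool --motion '[{"fingers": 0, "linear": [-0.0099, -0.0001, 0.006], "twist": 0}, {"fingers": 0, "linear": [-0.0099, -0.0001, 0.006], "twist": 0}, {"fingers": 0, "linear": [-0.006, 0, 0.0036], "twist": 0}, {"fingers": 0, "linear": [-0.0035, 0, 0.0021], "twist": 0}, {"fingers": 0, "linear": [0, 0, 0], "twist": 0}]'

```text
clock: 20.08
eef_pos: [519.2, 88.1, 46.6]
tool_rot: [3.07, 0.541, 1.631]
force: [0.4, 3.6, 8.9]
width: 10.9
gripper_force: 58.3
```

```bash
python3 -c "
from h import *
T,R=st()
to((12.8,-46,62.3),T,R)
"
```

```text
t 20.08 tcp tray [ 21.6 -43.2  46.6] grasp [ 11.8 -44.4  62.8] 
 [[-0.857 -0.018  0.515]
 [ 0.017  0.998  0.062]
 [-0.515  0.061 -0.855]] 
q [-0.21  0.91 -0.54  1.93  1.12  1.08 -1.46] F [0.4 3.6 8.9] w 10.9
need tool mm [-0.6 -1.6  0.9]
```

Close enough; I'll nudge it, release, retreat and check.

drive_tool --motion '[{"fingers": 0, "linear": [-0.001, -0.001, 0.0006], "twist": 0}, {"fingers": 0, "linear": [0, 0, 0], "twist": 0}, {"fingers": 0, "linear": [0, 0, 0], "twist": 0}, {"fingers": 0.5, "linear": [0, 0, 0], "twist": 0}, {"fingers": 0.5, "linear": [0, 0, 0], "twist": 0}]'

```text
clock: 20.5
eef_pos: [517.5, 85.2, 45.3]
tool_rot: [3.073, 0.544, 1.631]
force: [0.7, -0.3, 0.8]
width: 34.2
gripper_force: 0.0
```

drive_tool --motion '[{"fingers": 0.5, "linear": [0, 0, -0.02], "twist": 0}, {"fingers": 0.5, "linear": [0, 0, -0.03], "twist": 0}, {"fingers": 0.5, "linear": [0, 0, -0.035], "twist": 0}, {"fingers": 0.5, "linear": [0.02, 0, -0.035], "twist": 0}, {"fingers": 0.5, "linear": [0.02, 0, -0.035], "twist": 0}]'

```text
clock: 20.92
eef_pos: [499.6, 197.6, 157.9]
tool_rot: [3.074, 0.545, 1.629]
force: [1.6, 0.4, -1.2]
width: 42.5
gripper_force: 0.0
```

drive_tool --motion '[{"fingers": 0.5, "linear": [0.03, 0, -0.025], "twist": 0}, {"fingers": 0.5, "linear": [0.03, 0, -0.025], "twist": 0}, {"fingers": 0.5, "linear": [0.03, 0, -0.025], "twist": 0}, {"fingers": 0.5, "linear": [0.03, 0, -0.025], "twist": 0}, {"fingers": 0.5, "linear": [0.03, 0, -0.025], "twist": 0}]'

```text
clock: 21.33
eef_pos: [479.1, 391.3, 185.6]
tool_rot: [3.075, 0.545, 1.632]
force: [1.0, 0.3, -0.9]
width: 42.7
gripper_force: 0.0
```

drive_tool --motion '[{"fingers": 0.5, "linear": [0.03, 0, -0.025], "twist": 0}, {"fingers": 0.5, "linear": [0.03, 0, -0.025], "twist": 0}, {"fingers": 0.5, "linear": [0.03, 0, -0.025], "twist": 0}, {"fingers": 0.5, "linear": [0, 0, 0], "twist": 0}, {"fingers": 0.5, "linear": [0, 0, 0], "twist": 0}]'

```text
clock: 21.75
eef_pos: [465.3, 507.6, 201.6]
tool_rot: [3.077, 0.543, 1.636]
force: [-0.2, 0.0, 0.2]
width: 42.8
gripper_force: 0.0
```

```bash
python3 -c "
from h import *
T,R=st()
from cell import cams
import cv2
a=cams.get_image('side')['color'][110:340,300:520]
b=cams.get_image('top')['color'][170:360,330:510]
a=cv2.resize(a,(440,460));b=cv2.resize(b,(360,380));b=cv2.copyMakeBorder(b,0,80,0,0,0)
cv2.imwrite('pics/f.png',np.hstack([a,b]))
"
```

```text
t 21.75 tcp tray [-400.9  -63.8  201.6] grasp [-410.7  -64.9  217.8] 
 [[-0.856 -0.02   0.517]
 [ 0.012  0.998  0.058]
 [-0.517  0.056 -0.854]] 
q [-0.8   1.03 -0.64  1.01  0.78  1.77 -1.29] F [-0.2  0.   0.2] w 42.8
```

View pics/f.png

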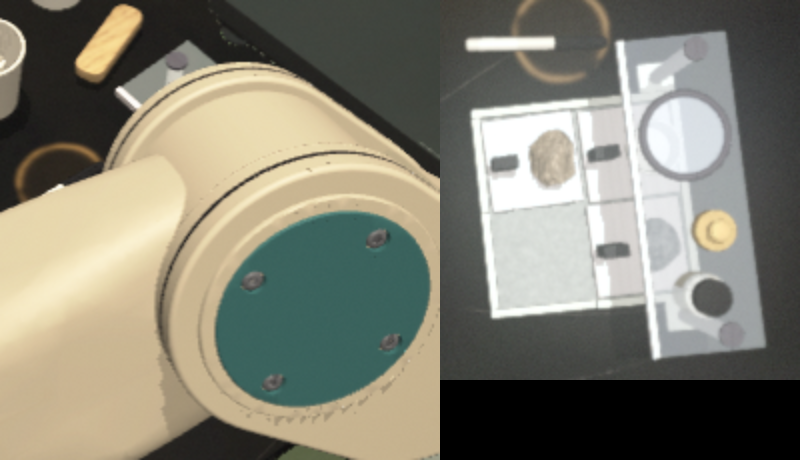

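The top view (right half) shows the tan rock far left at (550,157), the pot under the magnifier at (680,130), and the dark rock near right at (658,240). The loading corner at (540,258) is empty, and the weight, vial and marker haven't moved. The arm is clear of the tray, so I'm handing in.

```bash
python3 -c "
from cell import ctrl
print(ctrl.finish_job())"
```

```text
the job is handed in; nothing more can be done
None
```

The job is handed in at about 22 s: the final top view showed the pot carrier under the magnifier, tan rock far left, dark rock near right, the loading corner empty and the weight, vial and marker unmoved; no verdict was returned.

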